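Set the recipe stand: notebook on the ledge, sleeve to the mark, cam lever shut and held

ROBOT

A 6-joint arm with a two-finger parallel gripper is mounted at the origin on a cart in front of the work surface, level with it; the furniture and walls round the work are solid. World frame = base frame: x ahead of the robot, y to its left, z up, the work surface at z = 0. Lengths are in m, angles in rad, forces in N, time in s.
With the tool pointing down it reaches from about 0.25 to 0.725 m from the base axis. Payload 4 kg.
Tool frame: the origin (TCP) lies at the very end of the fingers, on their centre line; the grasp point (between the pads) lies 19 mm behind it; z points along the fingers, x is the direction in which the jaws open and shut, and the axes are right-handed (so a half turn about z gives the same grasp; the last joint's range is limited). The gripper opens to 85 mm and grips with 20 to 120 N. Pads are 22 mm wide; open, the fingers measure 114 mm over their backs; the gripper's body (76 mm by 85 mm) begins 54 mm behind the grasp point. The pads swing forward as they close: fully open they stand 13 mm farther back than shut.
Start: joints at [-1.344, 0.241, 0.005, 1.335, 0, 1.571], TCP at [0.112, -0.487, 0.231] pointing down, gripper open.
Joint ranges: [-2.72, 2.72], [-1.05, 1.87], [-1.09, 1.28], [-1.99, 2.15], [-1.42, 1.44], [-3.14, 3.14]. Speed limits (rad/s): [2.79, 2.79, 3.14, 3.14, 3.14, 3.14].

INTERFACE

Orientations are given as a 3x3 rotation matrix whose columns are the frame's x, y, z axes.
In Python, from station import env gives the robot as it stands.
- The arm moves only by the tool move_arm, never from a script. Its argument "series" is a list of rows, each a list of 3 entries, a list of its own where there are three numbers: the closure, from 0 (fully open) to 1 (shut), then the shift along the tool's x, y, z scaled (see below), then the turn about the tool's z scaled (see below). In form: [[hand, [x, y, z], turn], ...]. A call has 1 to 10 rows; each row is the pose to reach, as a shift and turn from the pose commanded when the call began, along the tool's axes at that moment, turning the shorter way round; what a row does not reach only later rows make up. The controller multiplies each number of a shift by 0.5 m and each number of a turn by 180 degrees. A row lasts 1/10 s, in which the tool goes at most 50 mm and 8.59 degrees, less where a joint would pass 70% of its speed; a pose out of reach is approached as far as the arm can. A call with a number of a shift or a turn outside -1 to 1 is refused whole. A call with a gripper value outside its range is refused whole. The fingers move at their own pace and stop on an object; the grip force is fixed at half the most. Time passes only in rows, so rows that repeat a pose let the fingers close. It gives the time, the measured TCP pose, the force and the opening at its end, in the units of the state.
- env.observe(): the state, without advancing time (a new reading comes with each control period).
- env.grab_frame(name): name is "scene" or "side" or "wrist"; returns (picture, depth): 384x512x3 uint8, red, green, blue; 384x512 float32, m along the optical axis (not along the pixel's ray), 0 where there is no reading.
- env.camera_params(name): a dict with "camera_matrix" (3x3 intrinsics, pixels), "origin" and "rotation" of the camera in the world. Camera axes: x right, y up, looking along -z (the intrinsics and any distortion apply to the point x, -y, -z); pixel columns grow to the right and rows downward; lengths in m; the calibration is good to about 2 mm. A picture is of the moment at which its call begins: read the wrist's pose just before it. camera_params takes no time and is no camera call; for the wrist camera it gives the pose at the moment of the call.
- env.finish_job(): hands the job in, once; it reports no verdict.
Trained networks look in the newest picture that a camera, given by its name, has taken for a name from the list of things; names that differ only in an ending like _2 or _b are one class to them, and where a whole thing is asked for, a point or a joint stands for the part that bears it (a point fixed in the world has none). Each returns a list of dicts, best first, with "score" (0 to 1); they miss things now and then, are a little off and sometimes report something else, mostly with a low value. They report only what shows in the picture. A call takes as long as a camera call.
- env.spot_in(camera, target): "location" ([x, y, z] in m, in world coordinates, good to about 4 mm: the middle of the surface that is visible of it).
- env.regions_of(camera, target): "mask" (384x512 bool, what is visible of it).
- env.place_of(camera, target): "location" ([x, y, z] in m, in world coordinates, good to about 4 mm: a listed point, or the origin of a listed thing).
The state is a dict: "time_s": time; "joint_pos": joint angles; "joint_vel": joint speeds; "joint_torque": joint torques, N m; "tool_pos": TCP position; "tcp_rot": TCP orientation; "wrist_force": force on the tool from outside, world axes, zero at the start; "moment": the same for the moment, N m; "width": finger opening in m.
Only numpy, scipy, OpenCV 4.12 (cv2) and the standard library are available. Lean on these libraries where they do the work, as an engineer would, in place of code of your own. Each camera call takes 0.05 s, during which the arm holds its last target. There are 200 camera calls.

TASK

Stand the blue notebook centred on the recipe stand's sloped ledge, leaning back against its wooden rest, and let go of it. Then take the red handle of the cam lever, lift the sliding sleeve until its top edge meets the lower edge of the orange band on the post, and, keeping it at that mark, swing the lever fully shut. Finish still gripping the lever handle with the sleeve at the mark, because it sinks if let go before I put the safety screw in; leave the mug, egg timer and tin where they are.

Things in the scene. Friction and masses are not known exactly. Their poses are not given: they have to be found in the camera images.
- notepad: Blue spiral notebook, loose, 0.12 kg: slab 146 mm wide (x axis) x 103 mm tall (y axis; spiral binding 5 mm more on top) x 11 mm thick (z axis, back to front). Starts upright, y axis up, in a slotted block whose slot floor is 10 mm and top 40 mm above the worktop, so its upper 73 mm stand free. Origin: back face, mid width, 54 mm above the lower edge. Either cover may face forward on the stand.
- notebook_mid (a point): Middle of the notebook slab (mid width, mid thickness, 51.5 mm above its lower edge). Axes as the notebook's.
- holder: Fixed slotted wooden block that the notebook stands in, 59 x 110 x 40 mm on a 70 mm wide foot; slot along its y axis. Origin: centre of its underside, z up.
- stand: Fixed recipe stand: dark steel foot plate 170 x 250 x 12 mm, upright round post of 16 mm diameter, top 216 mm above the worktop. Origin: on the post's axis at the worktop. x points to the stand's back (about away from the robot), y to the side of the wooden desk, z up; the lever is on the -y side.
- desk_seat (a point): Wooden desk on the sleeve, moves with it: backrest 150 wide x 60 high x 5 mm, ledge along its foot 24 mm deep, lip 8 mm high at the ledge's front. Origin: mid width, in the corner of ledge and rest. y along the ledge, x straight back through the rest (notebook goes on the -x side), z up along the rest, which leans back 0.26 rad. Seated notebook_mid: about (-0.0055, 0, 0.0515) m in this frame.
- sleeve (a joint): Height of the sliding sleeve above its lowest place, m: starts at 0 (resting on a black collar), range 0 to 0.105, plus is up. It slides freely (under 1 N of friction) on the post; with desk, lever and notebook it weighs about 0.66 kg and sinks if let go, whether the lever is shut or not.
- sleeve_top (a point): Middle of the sleeve's top edge, on the post's axis. The sleeve is a grey plastic tube of 34 mm diameter, 50 mm high.
- mark_line (a point): Lower edge of the orange tape band (17 mm diameter, 10 mm high) round the post, on the post's axis: the height to which the sleeve's top edge must be brought, 45 to 80 mm above where it starts. The band is no stop: the sleeve would slide on over it.
- mug_bar: Spotted mug, loose, 82 x 117 x 91 mm, origin under its centre. Not to be disturbed.
- egg_timer: Cream and red egg timer, loose, 62 mm, origin under its centre. Not to be disturbed.
- tin_beans: Short food tin, loose, 75 mm diameter, 58 mm high, origin under its centre. Not to be disturbed.
- lever_turn (a joint): Angle of the red cam lever, rad: 0 fully open (pointing to the robot's side of the stand), 1.2 fully shut at its stop (pointing sideways, away from the desk). It turns in the horizontal plane and shuts counterclockwise seen from above; friction takes about 1.5 N at the handle; it stays where it is left. Starts at 0 to 0.12.
- lever_handle (a point): Centre of the foot of the upright round red peg at the end of the lever: 18 mm diameter, 55 mm high, 82 mm from the pivot axis. This point lies 45 mm above the sleeve's lower edge; the lever's flat arm ends 1 mm above it. The peg can be gripped from above at any yaw; it turns with the lever.
- lever: The red cam lever with its arm and peg handle. Origin: on its vertical pivot axis, which rides on the sleeve 34 mm from the post's axis on the stand's -y side, 36 mm above the sleeve's lower edge.

How it is judged:
On the way, in this order (a step that is already met when the one before it is completed fails the run):
1. the notebook stands on the desk's ledge, leaning on the rest, and has been let go (x of notebook_mid in the frame of desk_seat between -0.0135 and 0.0025 m and y of notebook_mid in the frame of desk_seat between -0.02 and 0.02 m and z of notebook_mid in the frame of desk_seat between 0.0435 and 0.0595 m and angle between the z axis of notepad and the x axis of desk_seat, either way round below 0.2 rad and contact force between the fingers and notepad below 0.1 N and linear speed of notepad below 0.02 m/s), for 0.3 s.
2. the sleeve is held by the lever handle at the orange band, the lever still open (z of sleeve_top in the frame of mark_line between -0.006 and 0.006 m and value of joint lever_turn below 0.3 rad and contact force between the fingers and lever above 1 N), for 0.2 s.
At the end, for the whole second after the job is handed in: Fingers grip the lever handle (over 1 N); lever past 1.1 of 1.2 rad; sleeve's top edge within 6 mm of the orange band's lower edge and still; notebook on the ledge against the rest, let go: its middle within 20 mm sideways and 8 mm in height and depth of its seat, face within 0.2 rad of the rest (z of sleeve_top in the frame of mark_line between -0.006 and 0.006 m and x of notebook_mid in the frame of desk_seat between -0.0135 and 0.0025 m and y of notebook_mid in the frame of desk_seat between -0.02 and 0.02 m and z of notebook_mid in the frame of desk_seat between 0.0435 and 0.0595 m and angle between the z axis of notepad and the x axis of desk_seat, either way round below 0.2 rad and value of joint lever_turn above 1.1 rad and contact force between the fingers and lever above 1 N and contact force between the fingers and notepad below 0.1 N and velocity of joint sleeve between -0.01 and 0.01 m/s); the arm keeps its last pose, push and grip.
It fails at once if the lever was swung toward shut while the sleeve was more than 12 mm off the mark (value of joint lever_turn above 0.35 rad and (z of sleeve_top in the frame of mark_line below -0.012 m or z of sleeve_top in the frame of mark_line above 0.012 m)).
It fails at once if the mug, egg timer or tin was shifted by more than 30 mm (distance of any of mug_bar, egg_timer, tin_beans from where it was at the start of the episode above 0.03 m).
It also fails if it takes over 61 s, if anything falls off the work surface, if the arm or the gripper's body presses on something with over 40 N, if the wrist force passes 120 N, or if a joint passes its speed limit or range.

## Working session

There is one attempt and no reset: what is moved stays moved. The work goes in short steps, Python scripts to look and compute and a tool call to move; the robot and the scene stay as the last step left them, time stands still between calls to the robot, and variables do not carry over. Pictures are saved under pics/ and viewed, about 8 in all and at most 12, crops included, and the job is handed in when it is done.

Besides the shell and the picture viewer there is one more tool, called after "Emit:" as name([rows], argument=value, ...), one row to a line, values as JSON. move_arm: Moves the arm, as the interface text tells. Its arguments: {"type":"object","properties":{"series":{"type":"array"}},"required":["series"]}

```bash
ls; mkdir -p pics
cat > h.py <<'E'
import numpy as np, cv2
from station import env
np.set_printoptions(precision=4,suppress=True)
def snap(n,f=None):
    im,d=env.grab_frame(n)
    if f: cv2.imwrite('pics/'+f,im[:,:,::-1])
    return im,d
def cloud(n,d):
    p=env.camera_params(n);K=np.array(p['camera_matrix']);v,u=np.mgrid[:d.shape[0],:d.shape[1]]
    c=np.stack([(u-K[0,2])/K[0,0]*d,-(v-K[1,2])/K[1,1]*d,-d],-1)
    return c@np.array(p['rotation']).T+np.array(p['origin'])
def st():
    o=env.observe();print('t',o['time_s'],'tcp',np.array(o['tool_pos']),'w',o['width'],'F',np.array(o['wrist_force']));print(np.array(o['tcp_rot']),np.array(o['joint_pos']));return o
E
python3 - <<'E'
from h import *
st()
a,da=snap('scene');b,db=snap('side')
cv2.imwrite('pics/a.png',np.vstack([a,b])[:,:,::-1])
cv2.imwrite('pics/a.png',cv2.resize(np.hstack([a,b])[:,:,::-1],(800,300)))
for c in ['scene','side']:
  p=env.camera_params(c);print(c,np.array(p['origin']))
  for n in ['notepad','notebook_mid','holder','stand','desk_seat','sleeve_top','mark_line','lever_handle','lever','mug_bar','egg_timer','tin_beans']:
    print(n,[(np.array(x['location']),round(x['score'],2)) for x in env.place_of(c,n)[:2]])
E
```

```text
pics
t 0.0 tcp [ 0.1123 -0.4866  0.2304] w 0.08550372871365933 F [-0.8672 -0.4943  0.6066]
[[ 0.2248 -0.9744 -0.0005]
 [-0.9744 -0.2248  0.002 ]
 [-0.0021 -0.     -1.    ]] [-1.344   0.2414  0.0037  1.3352  0.      1.5708]
scene [-0.045   0.4843  1.0677]
notepad [(array([0.4955, 0.264 , 0.0625]), 0.84), (array([ 0.5445, -0.0447,  0.0722]), 0.66)]
notebook_mid [(array([0.6711, 0.0307, 0.0046]), 0.7), (array([ 0.5356, -0.1864,  0.0975]), 0.6)]
holder [(array([0.4923, 0.2743, 0.0002]), 0.78)]
stand [(array([ 0.5384, -0.1557,  0.002 ]), 0.98)]
desk_seat [(array([ 0.5453, -0.0438,  0.0707]), 0.64)]
sleeve_top [(array([ 0.5364, -0.154 ,  0.1089]), 0.97)]
mark_line [(array([ 0.4589, -0.2121,  0.1048]), 0.32)]
lever_handle [(array([ 0.4577, -0.2112,  0.1048]), 0.77)]
lever [(array([ 0.5366, -0.1871,  0.0937]), 0.76)]
mug_bar [(array([ 0.64  , -0.3859,  0.0048]), 0.62)]
egg_timer [(array([ 0.4492, -0.3592, -0.002 ]), 0.77)]
tin_beans [(array([0.672 , 0.0295, 0.0033]), 0.85)]
side [ 0.3584 -0.9834  0.8898]
notepad [(array([0.497 , 0.2685, 0.0634]), 0.59)]
notebook_mid [(array([0.4914, 0.2692, 0.0604]), 0.46)]
holder [(array([ 0.4881,  0.2703, -0.0043]), 0.69)]
stand [(array([ 0.5375, -0.1555, -0.0011]), 0.58)]
desk_seat [(array([ 0.5473, -0.042 ,  0.0709]), 0.79)]
sleeve_top [(array([ 0.5414, -0.1539,  0.1078]), 0.67), (array([ 0.456 , -0.2111,  0.1042]), 0.34)]
mark_line []
lever_handle [(array([ 0.4544, -0.2105,  0.1022]), 0.83)]
lever [(array([ 0.5375, -0.1875,  0.0977]), 0.61)]
mug_bar [(array([ 0.6442, -0.3843,  0.0018]), 0.89)]
egg_timer [(array([ 0.4484, -0.3559,  0.0009]), 0.97)]
tin_beans [(array([0.6691, 0.0357, 0.0071]), 0.7)]
```

View pics/a.png

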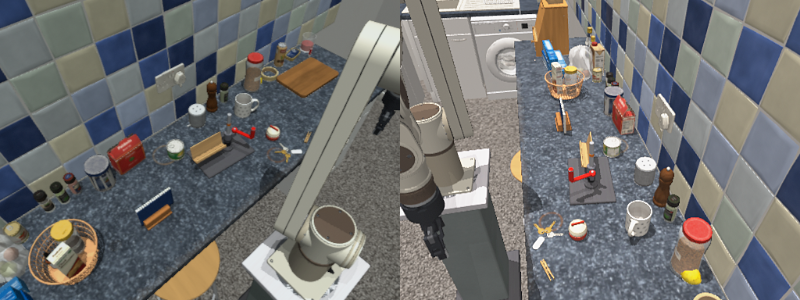

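Run:
```python
from h import *
for c in ['scene','side']:
  im,d=snap(c);P=cloud(c,d);hsv=cv2.cvtColor(im,cv2.COLOR_RGB2HSV)
  H,S,V=[hsv[...,i].astype(int) for i in range(3)]
  x,y,z=[P[...,i] for i in range(3)]
  # post region: orange band
  near=(abs(x-.538)<.02)&(abs(y+.155)<.02)&(d>0)
  m=near&(H>5)&(H<22)&(S>150)&(z>.12)
  print(c,'orange',m.sum(),np.percentile(z[m],[2,10,50,90,98]) if m.sum() else '', [x[m].mean(),y[m].mean()])
  g=near&(z>.1)
  if 1:
    for zz in np.arange(.1,.22,.004):
      q=near&(abs(z-zz)<.002); 
      if q.sum(): print(round(zz,3),q.sum(),H[q].mean().round(),S[q].mean().round(),V[q].mean().round(),end=' | ')
  print()
  for n in ['notepad','desk_seat']:
    for r in env.regions_of(c,n)[:1]:
      k=cv2.erode(r['mask'].astype(np.uint8),np.ones((3,3)))>0
      k&=d>0
      Q=P[k]; print(n,r['score'],k.sum(),Q.min(0),Q.max(0),np.median(Q,0))
  # blue notebook by colour
  b=(H>95)&(H<130)&(S>100)&(V>40)&(z>.045)&(z<.14)&(abs(x-.495)<.15)&(abs(y-.27)<.15)
  b=cv2.erode(b.astype(np.uint8),np.ones((3,3)))>0
  Q=P[b]
  if len(Q):
    print('blue',len(Q),Q.min(0),Q.max(0)); (cx,r)= cv2.fitLine(Q[:,:2].astype(np.float32),cv2.DIST_HUBER,0,.01,.01).ravel().reshape(2,2); print('line',cx,r, np.degrees(np.arctan2(cx[1],cx[0])))
    s=(Q[:,:2]-r)@cx; print('ends',r+cx*np.percentile(s,.5),r+cx*np.percentile(s,99.5), np.ptp(s))
    for z0 in (.06,.08,.1,.11): 
      kk=abs(Q[:,2]-z0)<.01
      if kk.sum()>10: nn=np.array([-cx[1],cx[0]]); t=(Q[kk][:,:2]-r)@nn; print(z0,kk.sum(),np.percentile(t,[5,50,95]))
```

```text
scene orange 8 [0.1543 0.1574 0.1626 0.1656 0.1672] [np.float64(0.5344719987812714), np.float64(-0.14975455487150754)]
0.1 8 110.0 20.0 65.0 | 0.104 10 113.0 21.0 76.0 | 0.108 30 112.0 21.0 103.0 | 0.112 15 112.0 22.0 111.0 | 0.116 8 105.0 16.0 93.0 | 0.12 2 102.0 16.0 95.0 | 0.124 4 104.0 17.0 86.0 | 0.128 3 104.0 23.0 83.0 | 0.132 5 102.0 16.0 92.0 | 0.136 2 101.0 15.0 94.0 | 0.14 5 101.0 17.0 91.0 | 0.144 4 103.0 18.0 92.0 | 0.148 3 102.0 17.0 91.0 | 0.152 5 68.0 54.0 93.0 | 0.156 3 8.0 60.0 97.0 | 0.16 5 12.0 183.0 105.0 | 0.164 3 12.0 185.0 117.0 | 0.168 8 34.0 77.0 101.0 | 0.172 4 99.0 20.0 93.0 | 0.176 6 100.0 19.0 93.0 | 0.18 2 98.0 15.0 95.0 | 0.184 6 103.0 26.0 85.0 | 0.188 4 100.0 24.0 88.0 | 0.192 3 101.0 23.0 89.0 | 0.196 6 101.0 22.0 87.0 | 0.2 4 103.0 17.0 92.0 | 0.204 6 105.0 19.0 90.0 | 0.208 6 99.0 17.0 100.0 | 0.212 4 101.0 16.0 128.0 | 0.216 10 103.0 17.0 167.0 | 
notepad 0.93 765 [0.4802 0.1942 0.0155] [0.4947 0.3375 0.1193] [0.4857 0.2675 0.0832]
desk_seat 0.94 950 [ 0.4486 -0.2088  0.0646] [0.5709 0.0268 0.1611] [ 0.5485 -0.061   0.0928]
blue 361 [0.482  0.1961
[... 622 characters left out ...]
4 5 113.0 8.0 119.0 | 0.144 6 112.0 9.0 118.0 | 0.148 6 105.0 10.0 117.0 | 0.152 7 104.0 12.0 117.0 | 0.156 4 10.0 75.0 130.0 | 0.16 9 12.0 178.0 146.0 | 0.164 8 12.0 204.0 173.0 | 0.168 4 11.0 131.0 166.0 | 0.172 9 64.0 34.0 129.0 | 0.176 6 74.0 9.0 117.0 | 0.18 7 121.0 12.0 120.0 | 0.184 9 112.0 11.0 119.0 | 0.188 6 46.0 23.0 123.0 | 0.192 6 134.0 4.0 118.0 | 0.196 5 79.0 16.0 121.0 | 0.2 8 90.0 19.0 122.0 | 0.204 8 88.0 11.0 118.0 | 0.208 6 114.0 15.0 116.0 | 0.212 12 94.0 10.0 176.0 | 0.216 10 116.0 9.0 215.0 | 
notepad 0.55 96 [0.4795 0.1854 0.0339] [0.49   0.3151 0.1189] [0.4844 0.2087 0.1044]
desk_seat 0.95 569 [ 0.4487 -0.222   0.0655] [0.566  0.0226 0.1599] [ 0.5293 -0.1061  0.0874]
```

The pictures show the notebook in its block (scene ~155,205) and the stand with the desk on its left and the red lever toward the robot (~235,140). The mug, timer and tin lie clear of the path. All of this agrees with the network positions. I'm moving above and in front of the stand for a wrist view.

Emit:
move_arm([
  [0,[-0.513,-0.714,-0.2],-0.428],
  [0,[-0.513,-0.714,-0.2],-0.428],
  [0,[-0.513,-0.714,-0.2],-0.428],
  [0,[-0.513,-0.714,-0.2],-0.428],
  [0,[-0.513,-0.714,-0.2],-0.428],
  [0,[-0.513,-0.714,-0.2],-0.428],
  [0,[-0.513,-0.714,-0.2],-0.428],
  [0,[-0.513,-0.714,-0.2],-0.428],
  [0,[-0.513,-0.714,-0.2],-0.428],
  [0,[-0.513,-0.714,-0.2],-0.428],
])

```text
time_s: 2.6
tool_pos: [0.4063, -0.1531, 0.3325]
tcp_rot: [[1.0, 0.011, 0.004], [0.011, -1.0, 0.0], [0.004, -0.0, -1.0]]
wrist_force: [-0.9, 0.0, -0.4]
width: 0.0854
```

Run:
```python
from h import *
st(); p=env.camera_params('wrist');print(np.array(p['origin']),np.array(p['rotation']))
im,d=snap('wrist','w1.png');np.save('w1.npy',d)
for n in ['stand','desk_seat','sleeve_top','mark_line','lever_handle','lever','notepad']:
    print(n,[(np.array(x['location']),round(x['score'],2)) for x in env.place_of('wrist',n)[:2]])
```

```text
t 2.6 tcp [ 0.4063 -0.1531  0.3325] w 0.08544159319045219 F [-0.8684  0.0426 -0.3794]
[[ 0.9999  0.0112  0.0037]
 [ 0.0112 -0.9999  0.0004]
 [ 0.0037 -0.0004 -1.    ]] [-0.3616  0.0839  0.0766  1.5601  0.0017  1.198 ]
[ 0.4047 -0.0864  0.4751] [[ 0.9999 -0.0094 -0.0065]
 [ 0.0108  0.9632  0.2686]
 [ 0.0038 -0.2687  0.9632]]
stand [(array([ 0.5397, -0.1516, -0.003 ]), 0.7)]
desk_seat [(array([ 0.5441, -0.0454,  0.0689]), 0.87), (array([ 0.6686,  0.0297, -0.0018]), 0.68)]
sleeve_top [(array([ 0.5398, -0.1539,  0.1125]), 0.92)]
mark_line [(array([ 0.5448, -0.1515,  0.1542]), 0.48)]
lever_handle [(array([ 0.4538, -0.2077,  0.1024]), 0.59)]
lever [(array([ 0.5368, -0.1899,  0.096 ]), 0.68), (array([ 0.5445, -0.1506,  0.1539]), 0.24)]
notepad []
```

View pics/w1.png

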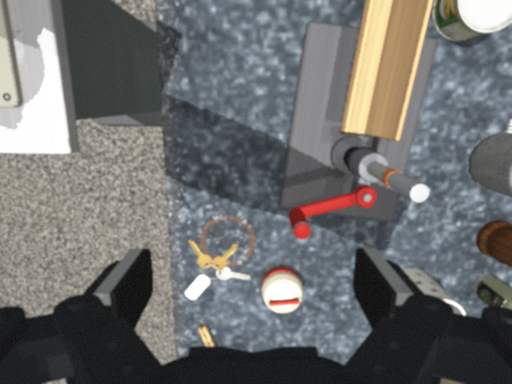

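The wrist view shows the desk at (390,65), the sleeve and band at (370,165), the lever peg at (300,220) and the pivot at (367,197). Next I'm fitting the planes for accurate geometry.

Run:
```python
from h import *
im=cv2.imread('pics/w1.png')[:,:,::-1];d=np.load('w1.npy');P=cloud('wrist',d)
x,y,z=[P[...,i] for i in range(3)]
hsv=cv2.cvtColor(np.ascontiguousarray(im),cv2.COLOR_RGB2HSV).astype(int);H,S,V=[hsv[...,i] for i in range(3)]
f=(d>0)&(abs(z-.012)<.004)&(x>.4)&(x<.66)&(y>-.3)&(y<.03)&(S<60)&(V<110)
f=cv2.morphologyEx(f.astype(np.uint8),cv2.MORPH_OPEN,np.ones((5,5)))
n,l,s,_=cv2.connectedComponentsWithStats(f);k=1+np.argmax(s[1:,4]);Q=P[l==k]
print('foot',len(Q),cv2.minAreaRect(Q[:,:2].astype(np.float32)*1000))
w=(d>0)&(H>8)&(H<28)&(S>60)&(V>90)&(x>.47)&(x<.62)&(y>-.15)&(y<.05)&(z>.05)&(z<.15)
w=cv2.erode(w.astype(np.uint8),np.ones((3,3)))>0
# normals
gu=cv2.Sobel(P,-1,1,0,ksize=5);gv=cv2.Sobel(P,-1,0,1,ksize=5);N=np.cross(gu,gv);N/=np.linalg.norm(N,axis=-1,keepdims=True)+1e-12;N*=np.sign(N[...,2:])
r=w&(N[...,2]<.6)&(N[...,0]<-.5); le=w&(N[...,2]>.9)&(z<.1)
print('rest',r.sum(),'ledge',le.sum())
for nm,m in(('rest',r),('ledge',le)):
    Q=P[m]
    for _ in range(4):
        c=Q.mean(0);nn=np.linalg.svd(Q-c,full_matrices=False)[2][2];nn*=np.sign(nn[2]);e=(Q-c)@nn;Q=Q[abs(e)<max(.0015,2*e.std())]
    print(nm,len(Q),c,nn,'yaw',np.degrees(np.arctan2(nn[1],nn[0])),'tilt',np.arctan2(nn[2],np.hypot(nn[0],nn[1])),e.std()); print(Q.min(0),Q.max(0))
Q=P[w];print('wood y',np.percentile(Q[:,1],[.2,1,99,99.8]),'z',np.percentile(Q[:,2],[.5,99.5]))
near=(d>0)&(np.hypot(x-.539,y+.154)<.03)&(z>.08)
o=near&(H>4)&(H<20)&(S>110)&(z>.13);print('orange',o.sum(),np.percentile(z[o],[0,5,50,95,100]))
t=near&(abs(z-.109)<.006)&(S<70);print('top z',t.sum(),np.percentile(z[t],[5,25,50,75,95]))
R=(d>0)&((H<5)|(H>174))&(S>130)&(x>.42)&(x<.57)&(y>-.25)&(y<-.15)
pt=R&(z>.145);print('peg top',pt.sum(),P[pt].mean(0),P[pt].max(0),P[pt].min(0))
```

```text
foot 2573 ((491.439453125, -202.1190643310547), (85.09912872314453, 96.03572845458984), 83.03728485107422)
rest 4710 ledge 1540
rest 4296 [ 0.5489 -0.059   0.098 ] [-0.9573  0.125   0.2605] yaw 172.5608762281619 tilt 0.2635402419499298 0.0004993961990186752
[ 0.532  -0.1292  0.0664] [0.5636 0.0117 0.126 ]
ledge 1410 [ 0.5329 -0.0539  0.0701] [ 0.2784 -0.0364  0.9598] yaw -7.44453873055384 tilt 1.2862070228586593 0.0006443688999067328
[ 0.516  -0.1252  0.0663] [0.5497 0.0118 0.0743]
wood y [-0.1285 -0.1264  0.0091  0.0116] z [0.067 0.126]
orange 90 [0.1576 0.1583 0.1638 0.1663 0.1671]
top z 490 [0.105  0.107  0.1078 0.1084 0.1101]
peg top 225 [ 0.4496 -0.2158  0.1564] [ 0.4588 -0.2084  0.1602] [ 0.4413 -0.2246  0.145 ]
```

Emit:
move_arm([
  [0,[0.156,-0.684,0.12],0],
  [0,[0.156,-0.684,0.12],0],
  [0,[0.156,-0.684,0.12],0],
  [0,[0.156,-0.684,0.12],0],
  [0,[0.156,-0.684,0.12],0],
  [0,[0.156,-0.684,0.12],0],
  [0,[0.156,-0.684,0.12],0],
  [0,[0.156,-0.684,0.12],0],
  [0,[0.156,-0.684,0.12],0],
  [0,[0.156,-0.684,0.12],0],
])

```text
time_s: 4.0
tool_pos: [0.4803, 0.1836, 0.2714]
tcp_rot: [[1.0, -0.001, -0.0], [-0.001, -1.0, -0.001], [-0.0, 0.001, -1.0]]
wrist_force: [-0.2, -0.5, -0.2]
width: 0.0854
```

Run:
```python
from h import *
o=st()
im,d=snap('wrist','w2.png');P=cloud('wrist',d);x,y,z=[P[...,i] for i in range(3)]
hsv=cv2.cvtColor(im,cv2.COLOR_RGB2HSV).astype(int);H,S,V=[hsv[...,i] for i in range(3)]
for n in ['notepad','notebook_mid','holder']:
    print(n,[(np.array(q['location']),round(q['score'],2)) for q in env.place_of('wrist',n)[:2]])
def rect(m,s):
    Q=P[m]; print(s,len(Q),cv2.minAreaRect(Q[:,:2].astype(np.float32)*1000),Q.min(0),Q.max(0))
box=(d>0)&(abs(x-.491)<.08)&(abs(y-.266)<.12)
rect(box&(z>.09)&(z<.13),'nb z>.09');rect(box&(z>.1)&(z<.113),'z100-113');rect(box&(z>.034)&(z<.044),'holder top')
# desk ends from scene
im,d=snap('scene');P=cloud('scene',d);r=env.regions_of('scene','desk_seat')[0]['mask']&(d>0)
n=np.array([-0.9573,.125,.2605]);c=np.array([.5489,-.059,.098]);m=r&(abs((P-c)@n)<.003)
yd=np.array([.1295,.9916,0]);s=(P[m]-c)@yd;print('rest scene',m.sum(),np.percentile(s,[0,1,3,50,97,99,100]))
l=np.array([0.2784,-.0364,.9598]);cl=np.array([.5329,-.0539,.0701])
q=np.linalg.solve(np.array([n,l,yd]),[n@c,l@cl,yd@c]);print('corner at s=0',q)
for e in [.0,.005,-.005]: print(e,q+yd*e)
```

```text
t 4.0 tcp [0.4803 0.1836 0.2714] w 0.08541554563039566 F [-0.2047 -0.5381 -0.1848]
[[ 1.     -0.0011 -0.0004]
 [-0.0011 -1.     -0.0007]
 [-0.0004  0.0007 -1.    ]] [ 0.3654  0.2566  0.1298  1.4447 -0.0005  1.9373]
notepad [(array([0.4951, 0.2675, 0.068 ]), 0.88)]
notebook_mid [(array([0.4862, 0.2661, 0.0581]), 0.64)]
holder [(array([ 0.4859,  0.2734, -0.0008]), 0.71)]
nb z>.09 2366 ((487.81201171875, 261.40191650390625), (142.11929321289062, 13.97803020477295), 88.88611602783203) [0.4803 0.1904 0.0903] [0.4959 0.3325 0.1196]
z100-113 793 ((487.79608154296875, 260.4012756347656), (140.11627197265625, 13.974056243896484), 88.89593505859375) [0.4803 0.1904 0.1001] [0.4959 0.3305 0.113 ]
holder top 4314 ((490.3533020019531, 275.1196594238281), (122.82025146484375, 57.67049789428711), 89.0901107788086) [0.4607 0.2138 0.0343] [0.5198 0.3366 0.0436]
rest scene 248 [-0.1365 -0.1315 -0.1277  0.0056  0.0827  0.0849  0.0861]
corner at s=0 [ 0.5408 -0.0579  0.0677]
0.0 [ 0.5408 -0.0579  0.0677]
0.005 [ 0.5414 -0.053   0.0677]
-0.005 [ 0.5401 -0.0629  0.0677]
```

View pics/w2.png

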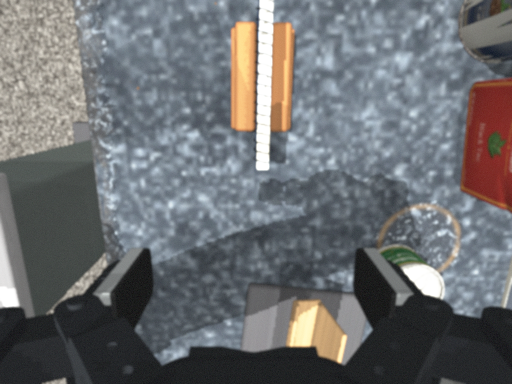

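The wrist view shows the notebook edge-on in the slot (264,90), with its mid at about (0.489, 0.264) and a yaw of about -1°. I'm moving over it, going down and gripping.

Emit:
move_arm([
  [0,[0.0174,-0.161,0.0],0.0056],
  [0,[0.0174,-0.161,0.0],0.0056],
  [0,[0.0174,-0.161,0.1],0.0056],
  [0,[0.0174,-0.161,0.2],0.0056],
  [0,[0.0174,-0.161,0.29],0.0056],
  [0,[0.0174,-0.161,0.36],0.0056],
  [0,[0.0174,-0.161,0.385],0.0056],
  [0,[0.0174,-0.161,0.385],0.0056],
  [0,[0.0174,-0.161,0.385],0.0056],
  [0,[0.0174,-0.161,0.385],0.0056],
])

```text
time_s: 5.3
tool_pos: [0.491, 0.2664, 0.0814]
tcp_rot: [[1.0, -0.017, 0.004], [-0.017, -1.0, 0.002], [0.004, -0.002, -1.0]]
wrist_force: [0.1, 0.4, 0.1]
width: 0.0856
```

Emit:
move_arm([
  [1,[0,0,0],0],
  [1,[0,0,0],0],
  [1,[0,0,0],0],
  [1,[0,0,0],0],
  [1,[0,0,0],0],
  [1,[0,0,0],0],
  [1,[0,0,0],0],
  [1,[0,0,0],0],
])

```text
time_s: 6.1
tool_pos: [0.4893, 0.2657, 0.079]
tcp_rot: [[1.0, -0.017, 0.0], [-0.017, -1.0, 0.0], [0.0, -0.0, -1.0]]
wrist_force: [-0.4, 0.3, 0.6]
width: 0.0096
```

Emit:
move_arm([
  [1,[0,0,-0.08],0],
  [1,[0,0,-0.16],0],
  [1,[0,0,-0.24],0],
  [1,[-0.01,0.06,-0.32],0],
  [1,[-0.03,0.15,-0.4],0.01],
  [1,[-0.05,0.24,-0.48],0.02],
  [1,[-0.06,0.33,-0.48],0.03],
  [1,[-0.08,0.42,-0.48],0.033],
  [1,[-0.1,0.51,-0.48],0.033],
  [1,[-0.12,0.6,-0.48],0.033],
])

```text
time_s: 7.1
tool_pos: [0.4234, -0.0333, 0.3188]
tcp_rot: [[0.993, -0.12, -0.0], [-0.12, -0.993, -0.0], [-0.0, 0.0, -1.0]]
wrist_force: [1.8, -0.8, -1.6]
width: 0.0098
```

Emit:
move_arm([
  [1,[0,0.09,0],0],
  [1,[0,0.14,0],0],
  [1,[0,0.162,0],0],
  [1,[0,0.162,0],0],
  [1,[0,0.162,0],0],
  [1,[0,0.162,0],0],
])

```text
time_s: 7.7
tool_pos: [0.4148, -0.111, 0.3187]
tcp_rot: [[0.993, -0.118, -0.0], [-0.118, -0.993, 0.001], [-0.0, -0.0, -1.0]]
wrist_force: [-0.8, 0.2, -1.1]
width: 0.0095
```

```bash
cat > geo.py <<'E'
from h import *
def geo(f):
    o=st();par=env.camera_params('wrist')
    im,d=env.grab_frame('wrist');cv2.imwrite('pics/'+f,im[:,:,::-1])
    K=np.array(par['camera_matrix']);v,u=np.mgrid[:384,:512]
    R=np.array(par['rotation']);O=np.array(par['origin'])
    ray=np.stack([(u-K[0,2])/K[0,0],-(v-K[1,2])/K[1,1],-np.ones(u.shape)],-1)@R.T
    P=O+ray*d[...,None];x,y,z=[P[...,i] for i in range(3)]
    hsv=cv2.cvtColor(im,cv2.COLOR_RGB2HSV).astype(int);H,S,V=[hsv[...,i] for i in range(3)]
    w=(d>0)&(H>8)&(H<28)&(S>60)&(V>90)&(x>.47)&(x<.62)&(y>-.15)&(y<.05)&(z>.05)&(z<.18)
    gu=cv2.Sobel(P,-1,1,0,ksize=5);gv=cv2.Sobel(P,-1,0,1,ksize=5);N=np.cross(gu,gv);N/=np.linalg.norm(N,axis=-1,keepdims=True)+1e-12;N*=np.sign(N[...,2:])
    pl=[]
    for nm,m in(('rest',w&(N[...,2]<.6)&(N[...,0]<-.5)),('ledge',w&(N[...,2]>.9)&(z<.1))):
        Q=P[m]
        for _ in range(4):
            c=Q.mean(0);nn=np.linalg.svd(Q-c,full_matrices=False)[2][2];nn*=np.sign(nn[2]);e=(Q-c)@nn;Q=Q[abs(e)<max(.0015,2*e.std())]
        print(nm,len(Q),nn,'yaw',np.degrees(np.arctan2(nn[1],nn[0])));pl.append((nn,c))
    (n,c),(l,cl)=pl;yd=np.cross([0,0,1],[-n[0],-n[1],0]);yd/=np.linalg.norm(yd)
    q=np.linalg.solve(np.array([n,l,yd]),[n@c,l@cl,yd@c])
    m=w&(abs((P-c)@n)<.003);s=(P[m]-c)@yd;e=np.percentile(s,[0,.5,1,99,99.5,100]);print('ends',e,np.ptp(e))
    mid=(e[1]+e[4])/2;print('seat',q+yd*mid,'from low end',q+yd*(e[1]+.0745),'yd',yd)
    near=(d>0)&(np.hypot(x-.539,y+.154)<.03)&(z>.08)
    k=near&(H>4)&(H<20)&(S>110)&(z>.12);print('orange',k.sum(),np.percentile(z[k],[0,5,50,95,100]) if k.any() else '')
    k=near&(S<70)&(z<.2)&(np.hypot(x-.539,y+.154)>.011)&(N[...,2]>.9);print('top',k.sum(),np.percentile(z[k],[10,50,90]) if k.any() else '',P[k].mean(0))
    for nme in ['desk_seat','sleeve_top','mark_line','lever_handle','lever']:
        print(nme,[(np.array(t['location']),round(t['score'],2)) for t in env.place_of('wrist',nme)[:1]])
E
python3 -c "
from geo import *
geo('w3.png')"
```

```text
t 7.7 tcp [ 0.4148 -0.111   0.3187] w 0.009515912473830707 F [-0.7717  0.2251 -1.096 ]
[[ 0.993  -0.1185 -0.0004]
 [-0.1185 -0.993   0.0005]
 [-0.0004 -0.0005 -1.    ]] [-0.2617  0.0775  0.0342  1.528   0.0004  1.4278]
rest 4649 [-0.9602  0.1116  0.2562] yaw 173.36745635409613
ledge 1544 [ 0.2652 -0.0311  0.9637] yaw -6.688050734752577
ends [-0.0802 -0.0788 -0.0779  0.0675  0.0681  0.069 ] 0.1491696516808283
seat [ 0.5455 -0.0475  0.0697] from low end [ 0.5456 -0.0465  0.0697] yd [ 0.1155  0.9933 -0.    ]
orange 104 [0.1588 0.1601 0.1651 0.1684 0.1708]
top 187 [0.0963 0.1094 0.1105] [ 0.5397 -0.1463  0.1053]
desk_seat [(array([ 0.5454, -0.0468,  0.0702]), 0.76)]
sleeve_top [(array([ 0.5411, -0.1552,  0.1116]), 0.78)]
mark_line [(array([ 0.5394, -0.1528,  0.1525]), 0.48)]
lever_handle [(array([ 0.4564, -0.2123,  0.1009]), 0.92)]
lever [(array([ 0.5376, -0.1929,  0.0933]), 0.69)]
```

View pics/w3.png

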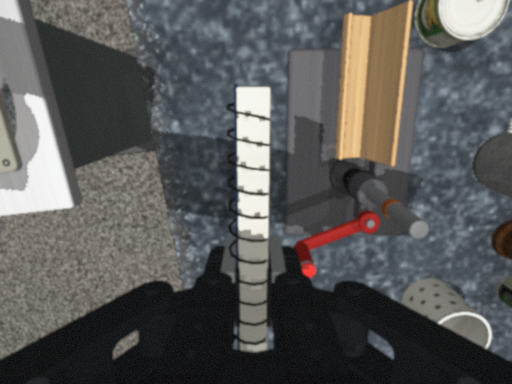

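The view shows the notebook held squarely (252,200) and the desk fully visible (375,85). The seat fit (0.5455, -0.047, 0.070) at a yaw of -6.65° agrees with the network. Moving over the ledge.

Emit:
move_arm([
  [1,[0.08,-0.055,0],0],
  [1,[0.15,-0.11,0],0],
  [1,[0.226,-0.161,0],0],
  [1,[0.226,-0.161,0.04],0],
  [1,[0.226,-0.161,0.1],0],
  [1,[0.226,-0.161,0.16],0],
  [1,[0.226,-0.161,0.22],0],
  [1,[0.226,-0.161,0.238],0],
  [1,[0.226,-0.161,0.238],0],
  [1,[0.226,-0.161,0.238],0],
])

```text
time_s: 9.0
tool_pos: [0.5373, -0.0458, 0.2012]
tcp_rot: [[0.993, -0.12, 0.002], [-0.12, -0.993, -0.0], [0.002, -0.0, -1.0]]
wrist_force: [-0.3, -0.4, -1.2]
width: 0.0096
```

Run:
```python
from h import *
o=st();R=np.array(o['tcp_rot']);print('delta scaled',R.T@(np.array([.5366,-.0447,.1445])-np.array(o['tool_pos']))/.5)
```

```text
t 9.0 tcp [ 0.5373 -0.0458  0.2012] w 0.009610625964276162 F [-0.2798 -0.4139 -1.2119]
[[ 0.9927 -0.1203  0.002 ]
 [-0.1203 -0.9927 -0.0001]
 [ 0.002  -0.0001 -1.    ]] [-0.0851  0.3309  0.0491  1.287   0.      1.6063]
delta scaled [-0.002  -0.002   0.1134]
```

Emit:
move_arm([
  [1,[-0.002,-0.002,0.03],0],
  [1,[-0.002,-0.002,0.06],0],
  [1,[-0.002,-0.002,0.08],0],
  [1,[-0.002,-0.002,0.095],0],
  [1,[-0.002,-0.002,0.105],0],
  [1,[-0.002,-0.002,0.112],0],
  [1,[-0.002,-0.002,0.114],0],
  [1,[-0.002,-0.002,0.114],0],
  [1,[-0.002,-0.002,0.114],0],
])

```text
time_s: 9.9
tool_pos: [0.5359, -0.0447, 0.1432]
tcp_rot: [[0.993, -0.12, 0.001], [-0.12, -0.993, -0.0], [0.001, -0.0, -1.0]]
wrist_force: [0.1, 0.5, 0.2]
width: 0.0099
```

Run:
```python
from h import *
st()
a,da=snap('scene');b,db=snap('side')
A=a[130:250,220:360];B=b[150:270,190:310]
cv2.imwrite('pics/p1.png',np.hstack([cv2.resize(A,(420,360),interpolation=3),cv2.resize(B,(360,360),interpolation=3)])[:,:,::-1])
```

```text
t 9.9 tcp [ 0.5359 -0.0447  0.1432] w 0.009858747025534194 F [0.1443 0.5437 0.2303]
[[ 0.9927 -0.1204  0.0006]
 [-0.1204 -0.9927 -0.    ]
 [ 0.0006 -0.     -1.    ]] [-0.0833  0.3673 -0.0548  1.1481  0.      1.6082]
```

View pics/p1.png

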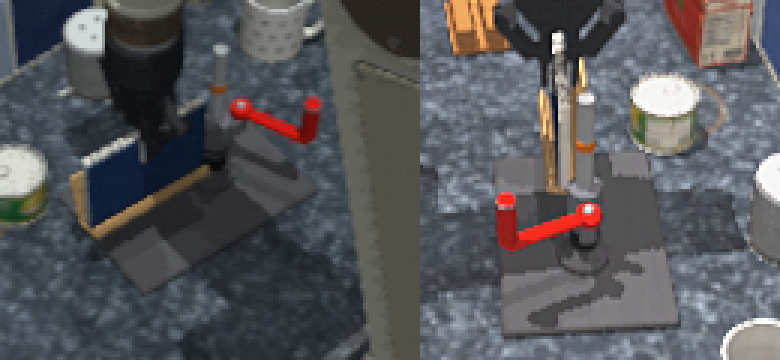

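The notebook stands on the ledge inside the lip, and the wrist force shows its weight is taken. Releasing.

Emit:
move_arm([
  [0.8,[0,0,0],0],
  [0.6,[0,0,0],0],
  [0.4,[0,0,0],0],
  [0.2,[0,0,0],0],
  [0,[0,0,0],0],
  [0,[0,0,0],0],
  [0,[0,0,0],0],
])

```text
time_s: 10.7
tool_pos: [0.5356, -0.0447, 0.1428]
tcp_rot: [[0.993, -0.12, -0.0], [-0.12, -0.993, 0.0], [-0.0, -0.0, -1.0]]
wrist_force: [0.8, -0.4, 0.7]
width: 0.0853
```

Run:
```python
from h import *
st()
a,da=snap('scene');b,db=snap('side')
A=a[130:250,220:360];B=b[150:270,190:310]
cv2.imwrite('pics/p2.png',np.hstack([cv2.resize(A,(420,360),interpolation=3),cv2.resize(B,(360,360),interpolation=3)])[:,:,::-1])
```

```text
t 10.7 tcp [ 0.5356 -0.0447  0.1428] w 0.08534057240441681 F [ 0.8145 -0.439   0.6746]
[[ 0.9927 -0.1204 -0.0001]
 [-0.1204 -0.9927  0.    ]
 [-0.0001 -0.     -1.    ]] [-0.0832  0.3676 -0.0553  1.1479  0.      1.6082]
```

View pics/p2.png

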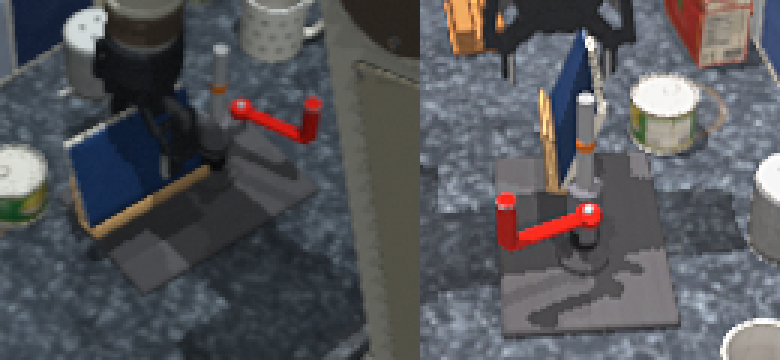

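Emit:
move_arm([
  [0,[0,0,-0.04],0],
  [0,[0,0,-0.12],0],
  [0,[0,0,-0.2],0],
  [0,[0,0,-0.28],0],
  [0,[-0.1,0.07,-0.35],0],
  [0,[-0.18,0.14,-0.354],0],
  [0,[-0.214,0.167,-0.354],0],
  [0,[-0.214,0.167,-0.354],0],
  [0,[-0.214,0.167,-0.354],0],
  [0,[-0.214,0.167,-0.354],0],
])

```text
time_s: 11.8
tool_pos: [0.4199, -0.1145, 0.3197]
tcp_rot: [[0.993, -0.12, 0.0], [-0.12, -0.993, 0.0], [0.0, -0.0, -1.0]]
wrist_force: [0.4, -0.6, -1.0]
width: 0.0854
```

Run:
```python
from h import *
st();par=env.camera_params('wrist')
im,d=snap('wrist','w4.png');P=cloud('wrist',d);x,y,z=[P[...,i] for i in range(3)]
hsv=cv2.cvtColor(im,cv2.COLOR_RGB2HSV).astype(int);H,S,V=[hsv[...,i] for i in range(3)]
b=(H>100)&(H<130)&(S>110)&(d>0)&(z>.07)&(z<.19)&(x>.45)&(x<.62)&(y>-.16)&(y<.06)
b=cv2.erode(b.astype(np.uint8),np.ones((3,3)))>0
Q=P[b];print(len(Q))
for _ in range(4):
    c=Q.mean(0);n=np.linalg.svd(Q-c,full_matrices=False)[2][2];n*=np.sign(n[2]);e=(Q-c)@n;Q=Q[abs(e)<max(.0015,2*e.std())]
print('nb plane',n,'tilt',np.arctan2(n[2],np.hypot(*n[:2])))
T=np.array([.5455,-.0472,.0697]);xa=-np.array([-.9602,.1116,.2562]);ya=np.array([.1155,.9933,0]);za=np.cross(xa,ya)
L=(P[b]-T)@np.stack([xa,ya,za],1);print('in seat frame',np.percentile(L,[.5,50,99.5],0),'angle',np.arccos(abs(n@xa)))
m=(d>0)&((H<5)|(H>174))&(S>130)&(x>.4)&(x<.57)&(y>-.27)&(y<-.15)
pt=m&(z>.151);print('peg top',pt.sum(),P[pt].mean(0),P[pt].min(0),P[pt].max(0))
for nme in ['lever_handle','lever']:
  for c in ['wrist','scene','side']:
    if c!='wrist' and nme=='lever_handle': env.grab_frame(c)
    print(nme,c,[(np.array(t['location']),round(t['score'],2)) for t in env.place_of(c,nme)[:1]])
```

```text
t 11.8 tcp [ 0.4199 -0.1145  0.3197] w 0.08535229817376273 F [ 0.4138 -0.6019 -0.981 ]
[[ 0.9928 -0.1201  0.0004]
 [-0.1201 -0.9928  0.0002]
 [ 0.0004 -0.0002 -1.    ]] [-0.2665  0.0886  0.0492  1.531   0.0003  1.4247]
10655
nb plane [-0.9333  0.1074  0.3426] tilt 0.3496875500031151
in seat frame [[-0.0165 -0.0713  0.0073]
 [-0.0109  0.0043  0.0628]
 [-0.0068  0.0701  0.1027]] angle 0.09019030393768072
peg top 207 [ 0.4563 -0.2104  0.1588] [ 0.4482 -0.2197  0.151 ] [ 0.4645 -0.2023  0.1617]
lever_handle wrist [(array([ 0.4543, -0.2115,  0.1031]), 0.71)]
lever_handle scene [(array([ 0.4604, -0.2119,  0.1072]), 0.46)]
lever_handle side [(array([ 0.4575, -0.2113,  0.1046]), 0.66)]
lever wrist [(array([ 0.5349, -0.1884,  0.0983]), 0.86)]
lever scene [(array([ 0.5549, -0.0428,  0.1185]), 0.65)]
lever side [(array([ 0.5393, -0.1874,  0.0951]), 0.54)]
```

The notebook leans well: mid-face x is about -0.006, it is centred in y, and the angle is 0.09 rad. All of these are within the limits. Next, the lever peg at about (0.456, -0.211).

Emit:
move_arm([
  [0,[0.05,0.09,0],0],
  [0,[0.095,0.183,0],0],
  [0,[0.095,0.183,0.1],0],
  [0,[0.095,0.183,0.18],0],
  [0,[0.095,0.183,0.26],0],
  [0,[0.095,0.183,0.34],0],
  [0,[0.095,0.183,0.39],0],
  [0,[0.095,0.183,0.411],0],
  [0,[0.095,0.183,0.411],0],
  [0,[0.095,0.183,0.411],0],
])

```text
time_s: 13.25
tool_pos: [0.4565, -0.2117, 0.1155]
tcp_rot: [[0.993, -0.12, 0.002], [-0.12, -0.993, -0.001], [0.002, 0.001, -1.0]]
wrist_force: [-0.2, -0.5, 1.0]
width: 0.0854
```

Run:
```python
from h import *
st()
a,da=snap('scene');b,db=snap('side');w,dw=snap('wrist')
A=a[130:250,220:360];B=b[150:270,190:310]
cv2.imwrite('pics/p3.png',np.vstack([np.hstack([cv2.resize(A,(420,300),interpolation=3),cv2.resize(B,(360,300),interpolation=3)]),cv2.resize(w[234:,:],(780,229))])[:,:,::-1])
```

```text
t 13.25 tcp [ 0.4565 -0.2117  0.1155] w 0.08543203126468042 F [-0.1595 -0.5235  0.9511]
[[ 0.9927 -0.1203  0.0019]
 [-0.1203 -0.9927 -0.0009]
 [ 0.002   0.0007 -1.    ]] [-0.4342  0.3274 -0.1922  1.0492 -0.      1.2572]
```

View pics/p3.png

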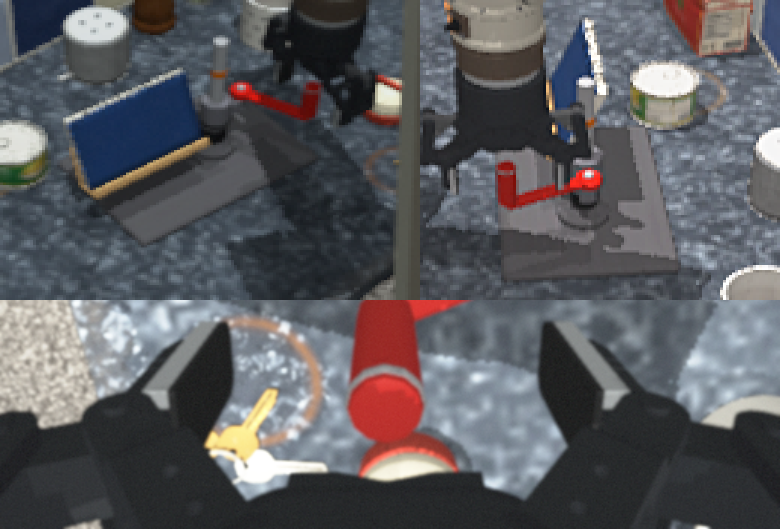

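The peg is midway between the open fingers (wrist crop 385,400) and the notebook is leaning on the rest. Closing.

Emit:
move_arm([
  [1,[0,0,0],0],
  [1,[0,0,0],0],
  [1,[0,0,0],0],
  [1,[0,0,0],0],
  [1,[0,0,0],0],
  [1,[0,0,0],0],
  [1,[0,0,0],0],
  [1,[0,0,0],0],
])

```text
time_s: 14.2
tool_pos: [0.4566, -0.211, 0.1146]
tcp_rot: [[0.993, -0.12, 0.002], [-0.12, -0.993, 0.0], [0.002, -0.001, -1.0]]
wrist_force: [3.9, 1.9, 0.5]
width: 0.0168
```

```bash
cat > gap.py <<'E'
from h import *
def gap(f=None,cx=(.5395,-.1545)):
    for c in ['scene','side','wrist']:
        im,d=snap(c,f and f+c+'.png');P=cloud(c,d);x,y,z=[P[...,i] for i in range(3)]
        hsv=cv2.cvtColor(im,cv2.COLOR_RGB2HSV).astype(int);H,S,V=[hsv[...,i] for i in range(3)]
        r=np.hypot(x-cx[0],y-cx[1]);n=(d>0)&(r<.024)&(z>.08)
        o=n&(H>4)&(H<20)&(S>110)&(z>.12)
        t=n&(r>.0105)&(r<.017)&(S<90)&(z>.1)&(z<.2)
        print(c,'orange',o.sum(),np.percentile(z[o],[2,50,98]) if o.any() else '','ring',t.sum(),np.percentile(z[t],[50,80,90,97]) if t.any() else '')
        print('  st',[(np.array(q['location'])[2].round(4),round(q['score'],2)) for q in env.place_of(c,'sleeve_top')[:1]],'ml',[(np.array(q['location'])[2].round(4),round(q['score'],2)) for q in env.place_of(c,'mark_line')[:1]])
E
python3 - <<'E'
from gap import *
st();gap()
E
```

```text
t 14.2 tcp [ 0.4566 -0.211   0.1146] w 0.01675963710456968 F [3.947  1.8644 0.4769]
[[ 0.9928 -0.1198  0.0022]
 [-0.1198 -0.9928  0.0004]
 [ 0.0021 -0.0007 -1.    ]] [-0.4337  0.3281 -0.1937  1.0471  0.0013  1.2572]
scene orange 9 [0.1585 0.1616 0.1675] ring 38 [0.1084 0.1113 0.1129 0.114 ]
  st [(np.float64(0.1075), 0.93)] ml []
side orange 19 [0.1564 0.1634 0.1688] ring 43 [0.1081 0.1093 0.11   0.1229]
  st [(np.float64(0.1084), 0.82)] ml []
wrist orange 1045 [0.1576 0.1618 0.1667] ring 2502 [0.1095 0.1102 0.1106 0.111 ]
  st [] ml []
```

Gripped at 16.8 mm. The close wrist view gives the band's lower edge at about 0.157 and the sleeve top at about 0.110, so I'm lifting about 47 mm and then re-measuring.

Emit:
move_arm([
  [1,[0,0,-0.01],0],
  [1,[0,0,-0.02],0],
  [1,[0,0,-0.035],0],
  [1,[0,0,-0.05],0],
  [1,[0,0,-0.065],0],
  [1,[0,0,-0.08],0],
  [1,[0,0,-0.09],0],
  [1,[0,0,-0.094],0],
  [1,[0,0,-0.094],0],
  [1,[0,0,-0.094],0],
])

```text
time_s: 15.65
tool_pos: [0.4565, -0.2108, 0.1606]
tcp_rot: [[0.993, -0.12, 0.001], [-0.12, -0.993, 0.001], [0.001, -0.001, -1.0]]
wrist_force: [6.7, 1.7, -5.8]
width: 0.0166
```

Run:
```python
from gap import *
st();gap('l1')
```

```text
t 15.65 tcp [ 0.4565 -0.2108  0.1606] w 0.016571509745252185 F [ 6.6999  1.6627 -5.8336]
[[ 0.9928 -0.1198  0.0015]
 [-0.1198 -0.9928  0.0011]
 [ 0.0013 -0.0013 -1.    ]] [-0.4336  0.2881 -0.1205  1.1613  0.0016  1.2572]
scene orange 9 [0.1567 0.1614 0.1649] ring 94 [0.1428 0.1543 0.1564 0.1593]
  st [(np.float64(0.1552), 0.75)] ml []
side orange 18 [0.158  0.1646 0.168 ] ring 58 [0.153  0.1548 0.1554 0.1745]
  st [(np.float64(0.1529), 0.96)] ml []
wrist orange 580 [0.1584 0.1649 0.1688] ring 3277 [0.1549 0.1559 0.1562 0.1567]
  st [] ml [(np.float64(0.1538), 0.67)]
```

View pics/l1wrist.png

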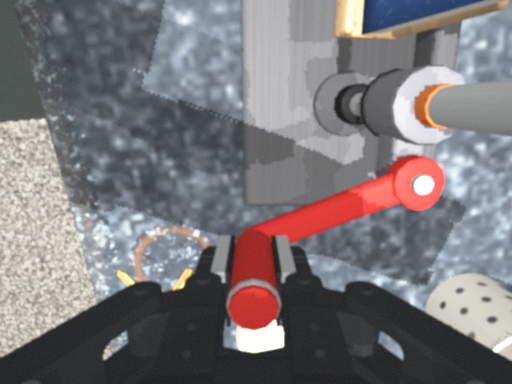

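The sleeve is about 2 mm below the band in the wrist depth data and about 3 mm below in the side and scene views. Raising 2 mm more and holding.

Emit:
move_arm([
  [1,[0,0,-0.002],0],
  [1,[0,0,-0.004],0],
  [1,[0,0,-0.004],0],
  [1,[0,0,-0.004],0],
  [1,[0,0,-0.004],0],
  [1,[0,0,-0.004],0],
])

```text
time_s: 16.7
tool_pos: [0.4565, -0.2108, 0.1624]
tcp_rot: [[0.993, -0.12, 0.001], [-0.12, -0.993, 0.001], [0.001, -0.001, -1.0]]
wrist_force: [6.8, 0.8, -6.7]
width: 0.017
```

Run:
```python
from gap import *
o=st();gap()
p=np.array(o['tool_pos']);R=np.array(o['tcp_rot']);piv=np.array([.5357,-.1883]);r=p[:2]-piv;print(np.hypot(*r),np.degrees(np.arctan2(r[1],r[0])))
def arc(d0,d1):
    a=[np.array([np.cos(np.radians(t)),np.sin(np.radians(t)),0]) for t in(d0,d1)]
    f=lambda t:np.array([r[0]*np.cos(t)-r[1]*np.sin(t),r[0]*np.sin(t)+r[1]*np.cos(t),0])
    return f(np.radians(d1))-f(np.radians(d0))
yaw=np.arctan2(R[1,0],R[0,0])
for base in (0,33):
    c,s=np.cos(yaw+np.radians(base)),np.sin(yaw+np.radians(base));Rt=np.array([[c,s,0],[s,-c,0],[0,0,-1]])
    print('call',base)
    for k in range(1,11):
        t=k*3.3+base; v=Rt.T@arc(base,t)/.5; print([round(v[0],3),round(v[1],3)],round(-3.3*k/180,4))
```

```text
t 16.7 tcp [ 0.4565 -0.2108  0.1624] w 0.016988621494362716 F [ 6.7523  0.7978 -6.6648]
[[ 0.9928 -0.1198  0.0013]
 [-0.1198 -0.9928  0.0012]
 [ 0.0011 -0.0013 -1.    ]] [-0.4336  0.2868 -0.1173  1.166   0.0016  1.2572]
scene orange 8 [0.1573 0.1595 0.1668] ring 88 [0.1437 0.1562 0.1579 0.1597]
  st [(np.float64(0.1549), 0.72)] ml [(np.float64(0.1413), 0.25)]
side orange 16 [0.1604 0.1637 0.1694] ring 67 [0.1545 0.1563 0.157  0.1723]
  st [(np.float64(0.1572), 0.58)] ml []
wrist orange 529 [0.159  0.1651 0.1686] ring 3289 [0.1568 0.1577 0.1581 0.1586]
  st [(np.float64(0.1455), 0.47)] ml [(np.float64(0.1562), 0.75)]
0.0823387157388165 -164.1100746030511
call 0
[np.float64(0.004), np.float64(0.009)] -0.0183
[np.float64(0.008), np.float64(0.017)] -0.0367
[np.float64(0.013), np.float64(0.025)] -0.055
[np.float64(0.019), np.float64(0.033)] -0.0733
[np.float64(0.024), np.float64(0.041)] -0.0917
[np.float64(0.031), np.float64(0.048)] -0.11
[np.float64(0.037), np.float64(0.054)] -0.1283
[np.float64(0.044), np.float64(0.061)] -0.1467
[np.float64(0.052), np.float64(0.067)] -0.165
[np.float64(0.059), np.float64(0.072)] -0.1833
call 33
[np.float64(0.004), np.float64(0.009)] -0.0183
[np.float64(0.008), np.float64(0.017)] -0.0367
[np.float64(0.013), np.float64(0.025)] -0.055
[np.float64(0.019), np.float64(0.033)] -0.0733
[np.float64(0.024), np.float64(0.041)] -0.0917
[np.float64(0.031), np.float64(0.048)] -0.11
[np.float64(0.037), np.float64(0.054)] -0.1283
[np.float64(0.044), np.float64(0.061)] -0.1467
[np.float64(0.052), np.float64(0.067)] -0.165
[np.float64(0.059), np.float64(0.072)] -0.1833
```

Sleeve top 0.157 against band 0.158: it is at the mark. Now swinging the lever along its arc and turning the gripper with it.

Emit:
move_arm([
  [1,[0.004,0.009,0],-0.018],
  [1,[0.008,0.017,0],-0.037],
  [1,[0.013,0.025,0],-0.055],
  [1,[0.019,0.033,0],-0.073],
  [1,[0.024,0.041,0],-0.092],
  [1,[0.031,0.048,0],-0.11],
  [1,[0.037,0.054,0],-0.128],
  [1,[0.044,0.061,0],-0.147],
  [1,[0.052,0.067,0],-0.165],
  [1,[0.059,0.072,0],-0.183],
])

```text
time_s: 18.15
tool_pos: [0.4807, -0.2495, 0.1619]
tcp_rot: [[0.898, 0.441, -0.001], [0.441, -0.898, 0.003], [0.001, -0.003, -1.0]]
wrist_force: [5.5, 3.9, -6.2]
width: 0.0165
```

Run:
```python
from gap import *
o=st();gap()
```

```text
t 18.15 tcp [ 0.4807 -0.2495  0.1619] w 0.016476157942271558 F [ 5.4575  3.9161 -6.2059]
[[ 0.8975  0.4409 -0.0008]
 [ 0.4409 -0.8975  0.0029]
 [ 0.0005 -0.003  -1.    ]] [-0.4799  0.3626 -0.0103  1.1999  0.0022  0.6343]
scene orange 8 [0.1551 0.1637 0.1646] ring 99 [0.1424 0.1562 0.158  0.1738]
  st [(np.float64(0.1547), 0.59)] ml []
side orange 1 [0.1608 0.1608 0.1608] ring 22 [0.1543 0.1557 0.1562 0.1571]
  st [(np.float64(0.1594), 0.69)] ml []
wrist orange 664 [0.1584 0.1645 0.1684] ring 2902 [0.1564 0.1573 0.1576 0.158 ]
  st [] ml [(np.float64(0.1548), 0.96)]
```

Emit:
move_arm([
  [1,[0.004,0.009,0],-0.018],
  [1,[0.008,0.017,0],-0.037],
  [1,[0.013,0.025,0],-0.055],
  [1,[0.019,0.033,-0.001],-0.073],
  [1,[0.024,0.041,-0.001],-0.092],
  [1,[0.031,0.048,-0.001],-0.11],
  [1,[0.037,0.054,-0.001],-0.128],
  [1,[0.044,0.061,-0.001],-0.147],
  [1,[0.052,0.067,-0.001],-0.165],
  [1,[0.059,0.072,-0.001],-0.183],
])

```text
time_s: 19.6
tool_pos: [0.5222, -0.2693, 0.1619]
tcp_rot: [[0.514, 0.858, -0.003], [0.858, -0.514, 0.002], [0.0, -0.003, -1.0]]
wrist_force: [3.1, 1.1, -6.0]
width: 0.0165
```

Emit:
move_arm([
  [1,[0,0,0],0],
  [1,[0,0,0],0],
  [1,[0,0,0],0],
])

```text
time_s: 19.9
tool_pos: [0.5225, -0.2694, 0.1626]
tcp_rot: [[0.517, 0.856, -0.001], [0.856, -0.517, 0.001], [0.0, -0.002, -1.0]]
wrist_force: [4.6, 1.7, -6.2]
width: 0.0166
```

Run:
```python
from gap import *
o=st();gap('f1');p=np.array(o['tool_pos'])
r=p[:2]-np.array([.5357,-.1883]);print(np.hypot(*r),np.degrees(np.arctan2(r[1],r[0])))
```

```text
t 19.9 tcp [ 0.5225 -0.2694  0.1626] w 0.01659577695539646 F [ 4.6386  1.718  -6.1814]
[[ 0.5167  0.8562 -0.0012]
 [ 0.8562 -0.5167  0.0013]
 [ 0.0005 -0.0017 -1.    ]] [-0.4764  0.451   0.1265  1.248   0.0006  0.0665]
scene orange 7 [0.1573 0.162  0.166 ] ring 91 [0.1428 0.1565 0.1573 0.1584]
  st [(np.float64(0.1568), 0.56)] ml []
side orange 0  ring 0 
  st [(np.float64(0.1569), 0.47)] ml [(np.float64(0.1186), 0.34)]
wrist orange 651 [0.1589 0.1644 0.1682] ring 2045 [0.1575 0.1582 0.1585 0.1589]
  st [] ml [(np.float64(0.1559), 0.83)]
0.0821992284865817 -99.26004612577091
```

View pics/f1wrist.png

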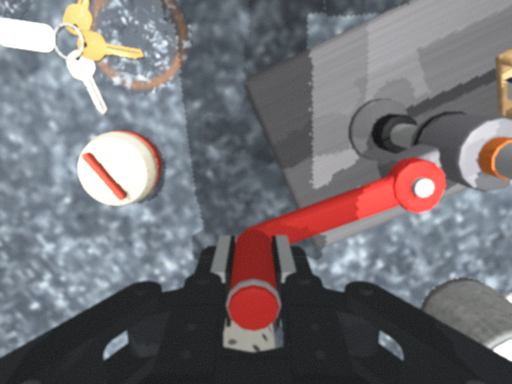

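The lever has swung about 65° and the sleeve is at the mark. Pushing a little further to be certain it meets the stop.

Emit:
move_arm([
  [1,[0.001,0.003,0],-0.006],
  [1,[0.002,0.006,0],-0.011],
  [1,[0.004,0.009,0],-0.017],
  [1,[0.005,0.011,0],-0.022],
  [1,[0.005,0.011,0],-0.022],
  [1,[0.005,0.011,0],-0.022],
  [1,[0.005,0.011,0],-0.022],
])

```text
time_s: 21.05
tool_pos: [0.5272, -0.2701, 0.1631]
tcp_rot: [[0.456, 0.89, -0.003], [0.89, -0.456, 0.001], [-0.0, -0.004, -1.0]]
wrist_force: [-2.3, 5.3, -7.1]
width: 0.0168
```

Run:
```python
from gap import *
o=st();gap();p=np.array(o['tool_pos'])
r=p[:2]-np.array([.5357,-.1883]);print(np.hypot(*r),np.degrees(np.arctan2(r[1],r[0])))
```

```text
t 21.05 tcp [ 0.5272 -0.2701  0.1631] w 0.016849750497329657 F [-2.272   5.2626 -7.055 ]
[[ 0.4555  0.8902 -0.0034]
 [ 0.8902 -0.4555  0.0015]
 [-0.0002 -0.0037 -1.    ]] [-0.4733  0.4611  0.1438  1.2572 -0.0002 -0.0004]
scene orange 8 [0.1585 0.161  0.1641] ring 92 [0.1425 0.1567 0.1578 0.1588]
  st [(np.float64(0.1527), 0.93)] ml []
side orange 0  ring 12 [0.1415 0.1553 0.1566 0.1569]
  st [(np.float64(0.1584), 0.76)] ml []
wrist orange 625 [0.1589 0.1644 0.1683] ring 2005 [0.1578 0.1585 0.1588 0.1592]
  st [] ml [(np.float64(0.1518), 0.86)]
0.08221863478138215 -95.94878999910802
```

The swing is 1.19 rad and the tangential force has reversed, so the lever is on its stop. Last, a look at the notebook and the bystanders.

Run:
```python
from h import *
st()
a,da=snap('scene');P=cloud('scene',da);H,S,V=[cv2.cvtColor(a,cv2.COLOR_RGB2HSV)[...,i].astype(int) for i in range(3)]
for n in ['mug_bar','egg_timer','tin_beans','desk_seat','notebook_mid']: print(n,[(np.array(t['location']),round(t['score'],2)) for t in env.place_of('scene',n)[:1]])
b=(H>100)&(H<130)&(S>110)&(da>0)&(P[...,2]>.11)&(P[...,2]<.25)&(abs(P[...,0]-.535)<.07)&(abs(P[...,1]+.05)<.1)
Q=P[cv2.erode(b.astype(np.uint8),np.ones((3,3)))>0]
c=Q.mean(0);n=np.linalg.svd(Q-c,full_matrices=False)[2][2];n*=np.sign(n[2])
T=np.array([.5455,-.0472,.0697+.048]);xa=-np.array([-.9602,.1116,.2562]);ya=np.array([.1155,.9933,0]);za=np.cross(xa,ya)
print('angle',np.arccos(abs(n@xa)),np.percentile((Q-T)@np.stack([xa,ya,za],1),[1,50,99],0))
b_,_=snap('side')
cv2.imwrite('pics/end.png',np.hstack([cv2.resize(a[110:250,200:360],(411,360)),cv2.resize(b_[130:290,170:340],(382,360))])[:,:,::-1])
```

```text
t 21.5 tcp [ 0.5272 -0.2701  0.1631] w 0.01676519148819034 F [-2.3117  4.255  -6.8421]
[[ 0.4555  0.8902 -0.0033]
 [ 0.8902 -0.4555  0.0015]
 [-0.0002 -0.0036 -1.    ]] [-0.4733  0.461   0.1437  1.2572 -0.0002 -0.0003]
mug_bar [(array([ 0.5525, -0.0452,  0.165 ]), 0.68)]
egg_timer [(array([ 0.4472, -0.3594,  0.0002]), 0.51)]
tin_beans [(array([ 0.6704,  0.0302, -0.0003]), 0.61)]
desk_seat [(array([ 0.5474, -0.047 ,  0.1171]), 0.78)]
notebook_mid [(array([ 0.554 , -0.0473,  0.167 ]), 0.7)]
angle 0.08344346011374787 [[-0.0162 -0.0676  0.0074]
 [-0.0102  0.0033  0.0539]
 [-0.0037  0.0675  0.0957]]
```

View pics/end.png

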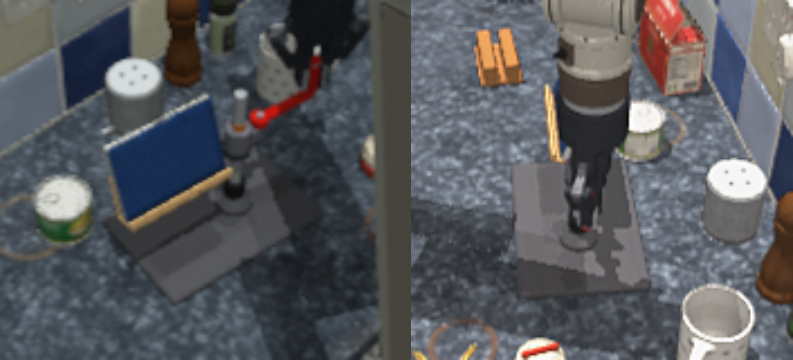

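The notebook is on the ledge and leaning back. The sleeve top meets the band, the lever is shut, and the mug, timer and tin are in place. Handing in.

```bash
python3 -c "
from station import env
print(env.finish_job())"
```

```text
the job is handed in; nothing more can be done
None
```

The job is handed in at about 21.5 s of the 61 s allowed. The notebook is on the stand, the sleeve is at the mark, the lever is shut, and the gripper is still holding the handle.

Last checks:
- **Notebook:** let go, leaning on the rest and within 5 mm of centre. Its face is about 0.08–0.09 rad off the rest, because the lower edge did not slide fully into the corner. That is inside the 0.2 rad limit.
- **Sleeve:** its top edge measured about 0.158 m in the wrist camera's depth data, against about 0.158 m for the band's lower edge. The coarser scene and side views read 0–2 mm lower.
- **Lever:** it swung about 1.19 rad, and the side force on the handle reversed, which suggests it has reached its stop. The grip is firm at 16.8 mm on the 18 mm peg.
- **Timer and tin:** both within about 2 mm of where the same camera first put them.
- **Mug:** the network's last position for it was a misdetection on the notebook. I only checked the mug by eye in the final picture, where it looks undisturbed.
- **Band:** the network's own readings of the mark were unreliable, so I used the colour and depth measurements instead.

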